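Clear the damper regulator's gear case and ease its heavy cover shut

ROBOT

A 7-joint arm with a two-finger parallel gripper is mounted at the origin on the work surface. World frame = base frame: x ahead of the robot, y to its left, z up, the work surface at z = 0. Lengths are in mm, angles in rad, forces in N, time in s.
With the tool pointing down it reaches from about 400 to 875 mm from the base axis. Payload 4.4 kg.
Tool frame: the origin (TCP) lies at the very end of the fingers, on their centre line; the grasp point (between the pads) lies 19 mm behind it; y points along the fingers, z is the direction in which the jaws open and shut, and the axes are right-handed (so a half turn about y gives the same grasp; the last joint's range is limited). The gripper opens to 85 mm and grips with 20 to 120 N. Pads are 22 mm wide; open, the fingers measure 114 mm over their backs; the gripper's body (76 mm by 85 mm) begins 54 mm behind the grasp point. The pads swing forward as they close: fully open they stand 13 mm farther back than shut.
Start: joints at [1.209, 0.628, 0.038, 1.517, -0.027, 0.996, -0.02], TCP at [189.506, -621.776, 231.313] pointing down, gripper open.
Joint ranges: [-3.06, 3.06], [-0.37, 2.12], [-1.25, 1.32], [0.18, 2.47], [-1.1, 4.24], [0.23, 1.98], [-2.94, 2.94]. Speed limits (rad/s): [2.57, 2.57, 3.14, 3.14, 3.14, 3.14, 3.14].

INTERFACE

Orientations are given as [roll, pitch, yaw] about the fixed x, y, z axes, in that order (R = Rz(yaw) Ry(pitch) Rx(roll)).
In Python, from cell import ctrl, imaging, finish_job gives the robot as it stands.
- The arm moves only by the shell command python3 -m inch 'ROWS'. ROWS is JSON, one flat list of numbers, 7 for each row, row after row: the opening, from 0 (shut) to 1 (fully open), then the shift along the tool's x, y, z in cm, then the turn, a rotation vector about the tool's x, y, z in degrees. A call has 1 to 12 rows; each row is the pose to reach, as a shift and turn from the pose commanded when the call began, along the tool's axes at that moment; what a row does not reach only later rows make up. A row lasts 1/10 s, in which the tool goes at most 50 mm and 8.59 degrees, less where a joint would pass 70% of its speed; a pose out of reach is approached as far as the arm can. A call with a gripper value outside its range is refused whole. The fingers move at their own pace and stop on an object; the grip force is fixed at half the most. Time passes only in rows, so rows that repeat a pose let the fingers close. It gives the time, the measured TCP pose, the force and the opening at its end, in the units of the state.
- ctrl.read_state(): the state, without advancing time (a new reading comes with each control period).
- imaging.get_image(name): name is "side" or "top" or "wrist"; returns a dict with "img" (420x560x3 uint8, red, green, blue), "fx", "fy", "cx", "cy" (pixels), "dist" ([k1, k2, p1, p2, k3] as OpenCV has them; the pictures are not rectified), "R" (3x3) and "t" (3): a world point X has camera coordinates R X + t. Camera axes: x right, y down, z forward; pixel columns grow to the right and rows downward; lengths in mm; the calibration is good to about 2 mm. A picture is of the moment at which its call begins. There is no depth.
- finish_job(): hands the job in, once; it reports no verdict.
The state is a dict: "clock": time; "qpos": joint angles; "qd": joint speeds; "tau": joint torques, N m; "eef_pos": TCP position; "tool_rot": TCP orientation; "force": force on the tool from outside, world axes, zero at the start; "torque": the same for the moment, N m; "width": finger opening in mm.
Only numpy, scipy, OpenCV 4.12 (cv2) and the standard library are available. Lean on these libraries where they do the work, as an engineer would, in place of code of your own. Each camera call takes 0.05 s, during which the arm holds its last target.

TASK

The damper regulator has been serviced and is to be closed up, but one of the three service tools (the oil can, the grease tin or the T-handled socket key) has been left standing in its gear case under the half-open cover. Take that tool out and stand it upright in the tool tray with the other two, then push the heavy cover down until it is fully shut, easing it home so that it does not slam. Leave the other things on the slate where they are.

Things in the scene. Friction and masses are not known exactly. Their poses are not given: they have to be found in the camera images.
- case: damper regulator: grey iron gear case, open-topped box 150 (its x) x 240 (y) x 54 mm high, walls 8, floor 4, bolted on the slate (slate top 40 mm above the table); damper arm and link rod outside its +y wall (out to y 175, 108 high). Origin: centre of its underside; x points to the hinge side, far and left of the robot. Gears (up to 41 high) fill the half y > 0; the half y < 0 is an empty bay
- case_bay (a point): middle of the empty bay's floor in the gear case: x -20, y -52, z 4 mm of case. The forgotten tool stands within 15 mm of it. The half-open cover overhangs it: a gripper pointing straight down does not fit under it; one leaning back towards the cover's front lip, about parallel to the cover, does
- cover (a joint): cover angle, rad: 0 = shut on the case rim, grows as it opens, stop at 1.15, starts at 0.9 to 1.1. Grey iron plate 8 thick, 250 wide, 165 mm from hinge axis to front edge (lip to 169), about 0.9 kg. Stiff friction hinges (0.95 N m) hold it at any angle: it does not fall by itself and goes where it is pushed, with about 1 to 6 N near the front. Driven down fast, it slams
- cover_hinge (a point): middle of the cover's hinge axis: at x 75, y 0, z 58 mm of case; the axis runs along the case's y, in the mid-thickness of the plate. The cover's own -x axis points from it to the front lip.
- cover_push (a point): point on the cover's outer (upper) face, 125 mm from the hinge axis on the middle line, 4 mm above the mid-thickness; the face is flat and bare there (ribs 6 high only at y = +-95 and within 21 mm of the hinge). Its frame is the cover's: z is the outward normal of the face, x points to the hinge
- tray: shallow bare-metal tool tray 310 (its x) x 130 (its y) mm, wall 4, floor 4 thick, rim 14 high, fixed on the slate. Origin: centre of its underside. Two tools stand in it at about x = 0 and x = 90; the end at negative x (nearest the robot) is free
- tray_free (a point): middle of the free place on the tray's floor: x -98, y 0, z 4 mm of tray
- oiler: steel oil can standing upright: round body 46 mm diameter to 58 high, then a cone and a thin spout up to 94. Origin: centre of its underside, z up. 0.22 kg. One of the three tools; it stands in the gear case or in the tray
- tin: grease tin standing upright: round, 50 mm diameter, 64 high, with a dark screw cap 53 diameter above that up to 78. Origin: centre of its underside, z up. 0.30 kg. In the gear case or in the tray
- key: T-handled socket key standing upright on its socket: hexagonal socket 42 mm over corners and 40 high, shaft 14 diameter, round cross bar 12 diameter, 80 long along its x, with its axis 86 above the foot. Origin: centre of its underside, z up. 0.30 kg. In the gear case or in the tray; its bar lies within 0.3 rad of the case's x direction wherever it stands
- gauge: bystander: nickel-plated dial gauge lying face up, 100 mm diameter, 34 high, stem to its -x; origin under its centre
- gate_valve: bystander: brass gate valve, 92 long, 108 high, with a hand wheel on top; origin under its centre
- sight_tube: bystander: green glass sight tube with square brass ends, 238 long along its x, 28 high; origin under its centre
- flange: bystander: plain steel flange ring lying flat, bore 44, 104 mm diameter, 16 high; origin under its centre
- tee: bystander: dark iron pipe tee, 94 long, 46 high; origin under the crossing
- wrench: bystander: steel wrench lying flat, 200 long; origin under its middle
- bolt_box: bystander: grey open box of bolts 90 x 120 x 45 mm; origin under its centre

How it is judged:
By the outcome, as a careful person would: the job done as asked, in the order asked, and still so for the second after the job is handed in, with the robot touching nothing.
It also fails if it takes over 64 s, if anything falls off the work surface, if the arm or the gripper's body presses on something with over 40 N, if the wrist force passes 120 N, or if a joint passes its speed limit or range.

## Working session

There is one attempt and no reset: what is moved stays moved. The work goes in short steps, Python scripts to look and compute and a shell command to move; the robot and the scene stay as the last step left them, time stands still between calls to the robot, and variables do not carry over. Pictures are saved under pics/ and viewed, and the job is handed in when it is done.

```bash
ls; mkdir -p pics
python3 - <<'E'
from cell import ctrl, imaging
import cv2
s=ctrl.read_state(); print(s)
for n in ["side","top","wrist"]:
    d=imaging.get_image(n); cv2.imwrite(f"pics/{n}0.png",d["img"][:,:,::-1])
    print(n,d["fx"],d["fy"],d["cx"],d["cy"],d["dist"],d["R"],d["t"])
E
```

```text
pics
{'clock': 0.0, 'qpos': array([ 1.20920241,  0.62938474,  0.0384316 ,  1.51835255, -0.02699304,
        0.99633337, -0.02001996]), 'qd': array([-0.000174  ,  0.00042916, -0.00015156, -0.00150709, -0.00027968,
        0.00033723, -0.00097035]), 'tau': array([-1.53341748e-04, -5.63397861e+01,  1.22628238e+00, -1.93441290e+01,
        1.10514939e-02,  1.05679934e-02, -6.44698545e-06]), 'eef_pos': array([ 189.32143543, -621.15589134,  230.36884341]), 'tool_rot': array([-1.57275637e+00, -2.76414724e-05, -2.84580617e+00]), 'force': array([-0.11458907, -0.18061787,  0.20099947]), 'torque': array([0.01249824, 0.01423695, 0.0231117 ]), 'width': 85.50944787111085}
side 392.97173776034487 392.97173776034487 282.92384204049677 207.2215593471709 [-0.04371428  0.          0.          0.          0.        ] [[ 0.94936058 -0.31361583  0.01896308]
 [-0.18604123 -0.60975932 -0.77044288]
 [ 0.25318599  0.72790019 -0.63722693]] [-519.47368197  170.38830275  986.71154046]
top 455.17274349183407 455.17274349183407 283.73153392650966 208.3166793207814 [-0.06632567  0.          0.          0.          0.        ] [[-0.02083472 -0.99977888 -0.00284786]
 [-0.97857316  0.02097625 -0.20482815]
 [ 0.20484259 -0.0014807  -0.97879381]] [-1.50888146e-01  5.34763086e+02  1.38404986e+03]
wrist 350.53305734894485 350.53305734894485 279.0512071829616 207.89330002231912 [-0.01518465  0.          0.          0.          0.        ] [[ 0.29143909 -0.95658866 -0.00118342]
 [-0.91249573 -0.27837636  0.29976348]
 [-0.28707978 -0.08628293 -0.95401282]] [-649.79461756  -38.61961864  379.41261547]
```

View pics/side0.png

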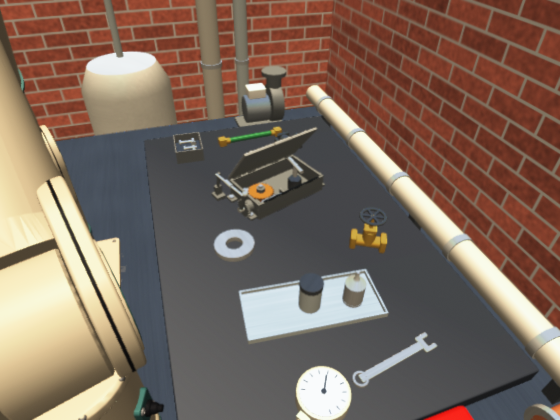

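View pics/top0.png

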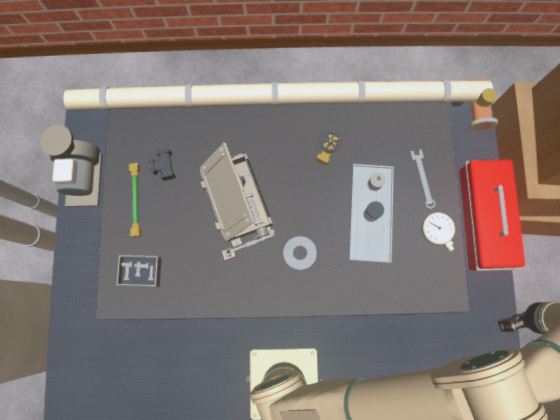

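View pics/wrist0.png

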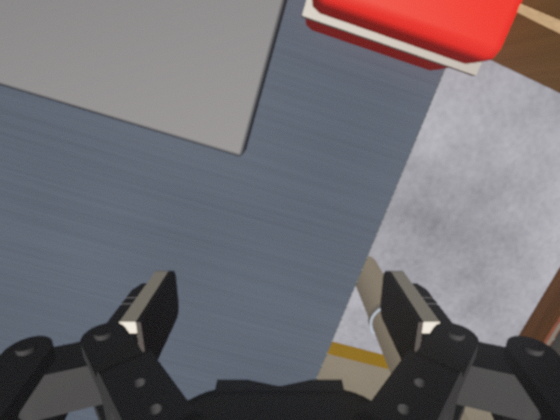

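Run:
```python
import cv2
a=cv2.imread("pics/side0.png");cv2.imwrite("pics/side0c.png",cv2.resize(a[110:230,190:350],None,fx=5,fy=5,interpolation=cv2.INTER_CUBIC))
a=cv2.imread("pics/top0.png");cv2.imwrite("pics/top0c.png",cv2.resize(a[135:265,190:290],None,fx=4.6,fy=4.6,interpolation=cv2.INTER_CUBIC))
cv2.imwrite("pics/top0t.png",cv2.resize(a[155:270,340:405],None,fx=5,fy=5,interpolation=cv2.INTER_CUBIC))
```

```text
(no output)
```

View pics/side0c.png

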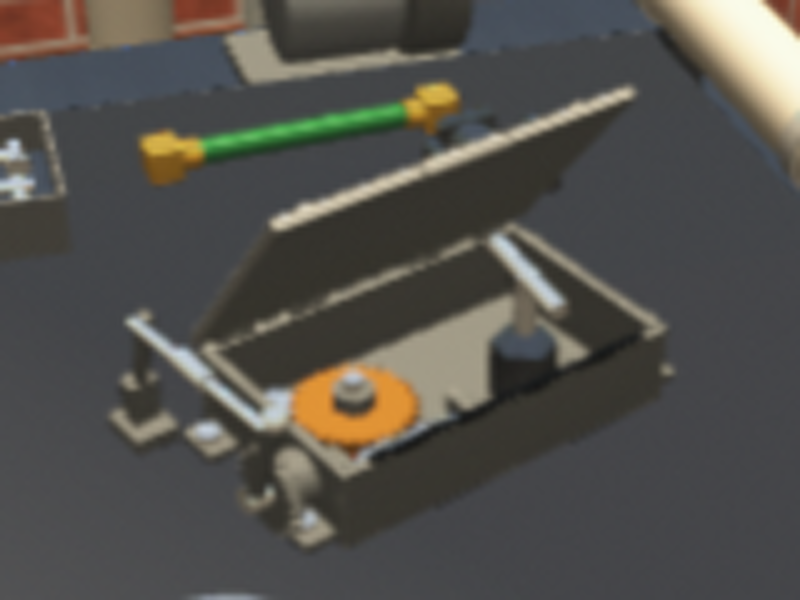

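View pics/top0c.png

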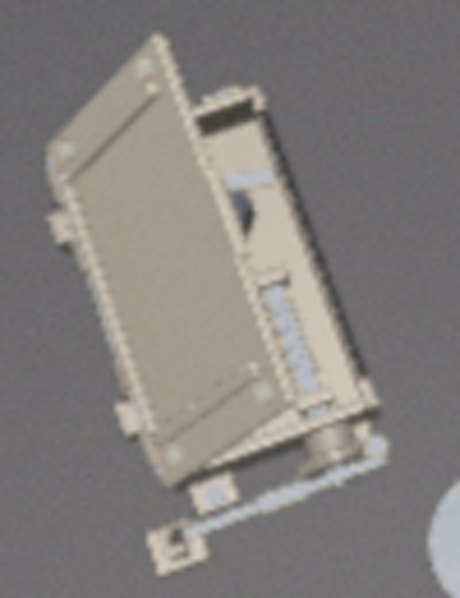

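View pics/top0t.png

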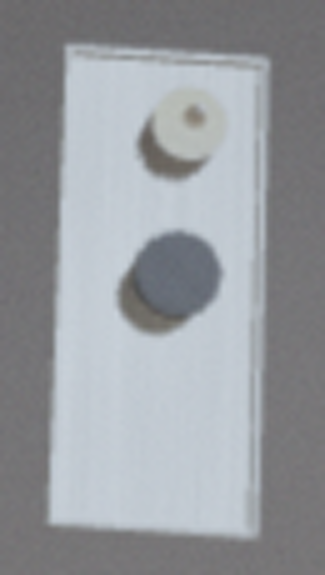

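```bash
cat > h.py <<'E'
import numpy as np, cv2
from cell import ctrl, imaging
def cam(n):
    d=imaging.get_image(n); return d
def ray(d,p):
    K=np.array([[d["fx"],0,d["cx"]],[0,d["fy"],d["cy"]],[0,0,1]])
    q=cv2.undistortPoints(np.array([[p]],float),K,np.array(d["dist"],float))[0,0]
    R=np.array(d["R"]);t=np.array(d["t"])
    return -R.T@t, R.T@np.array([q[0],q[1],1.])
def onz(d,p,z):
    o,v=ray(d,p); return o+v*(z-o[2])/v[2]
def tri(d1,p1,d2,p2):
    o1,v1=ray(d1,p1);o2,v2=ray(d2,p2)
    A=np.stack([v1,-v2],1);s=np.linalg.lstsq(A,o2-o1,rcond=None)[0]
    a=o1+s[0]*v1;b=o2+s[1]*v2
    return (a+b)/2,np.linalg.norm(a-b)
def proj(d,X):
    K=np.array([[d["fx"],0,d["cx"]],[0,d["fy"],d["cy"]],[0,0,1]])
    return cv2.projectPoints(np.array(X,float).reshape(-1,1,3),cv2.Rodrigues(np.array(d["R"]))[0],np.array(d["t"],float),K,np.array(d["dist"],float))[0][:,0]
E
python3 - <<'E'
from h import *
T=cam("top");S=cam("side")
tc=lambda x,y:(190+(x+.5)/4.6-.5,135+(y+.5)/4.6-.5)
sc=lambda x,y:(190+(x+.5)/5-.5,110+(y+.5)/5-.5)
tt=lambda x,y:(340+(x+.5)/5-.5,155+(y+.5)/5-.5)
print("rim F-", onz(T,tc(262,90),94), onz(S,sc(665,325),94))
print("rim F+", onz(T,tc(380,393),94), onz(S,sc(350,470),94))
print("bar ends side",onz(S,sc(495,238),130),onz(S,sc(560,306),130))
print("bar front end top",onz(T,tc(272,178),130), onz(T,tc(225,183),130))
print("key socket top side",onz(S,sc(524,338),84))
print("lip- ",tri(T,tc(158,36),S,sc(634,90)),"lip+",tri(T,tc(290,408),S,sc(275,222)))
for p in [(67,46),(268,58),(258,537),(48,523)]: print("tray",onz(T,tt(*p),54))
print("oiler",onz(T,tt(192,118),110),"tin",onz(T,tt(178,275),122))
E
```

```text
rim F- [703.79232224 102.3620767   94.        ] [706.34384691 106.33546564  94.        ]
rim F+ [490.65935616  24.59248645  94.        ] [487.62886121  28.07107265  94.        ]
bar ends side [620.16543082 174.05410679 130.        ] [632.52175232  94.45245344 130.        ]
bar front end top [630.26959819  92.98622618 130.        ] [627.53236408 124.15413867 130.        ]
key socket top side [625.39195646 131.25919831  84.        ]
lip-  (array([695.76447935, 156.31655766, 227.56769908]), np.float64(0.5305538051800586)) lip+ (array([460.68980636,  75.12171207, 227.94334625]), np.float64(5.0484809677202565))
tray [ 677.31925362 -238.70801715   54.        ]
tray [ 666.71610399 -368.98069135   54.        ]
tray [ 357.73190768 -341.10975281   54.        ]
tray [ 369.53794051 -210.90018194   54.        ]
oiler [ 612.02726532 -304.60503027  110.        ] tin [ 510.82293871 -287.19388281  122.        ]
```

```bash
cat >> h.py <<'E'
from scipy.spatial.transform import Rotation as Ro
def cur():
    s=ctrl.read_state(); return np.array(s["eef_pos"]),Ro.from_euler("xyz",s["tool_rot"])
def tool(b_deg,phi_deg):
    "tool y leaning: heading b, phi below horizontal; z horizontal"
    b=np.radians(b_deg);p=np.radians(phi_deg)
    y=np.array([np.cos(b)*np.cos(p),np.sin(b)*np.cos(p),-np.sin(p)])
    z=np.array([np.sin(b),-np.cos(b),0]); x=np.cross(y,z)
    return Ro.from_matrix(np.stack([x,y,z],1))
def rel(P,R,base=None):
    p,r=base or cur()
    sh=r.inv().apply(np.array(P)-p)/10; rv=np.degrees((r.inv()*R).as_rotvec())
    print("shift cm",np.round(sh,2),"turn",np.round(rv,2),"| dist",round(np.linalg.norm(sh)*10),"ang",round(np.linalg.norm(rv),1))
E
python3 - <<'E'
from h import *
R=tool(98.8,45); y=R.as_matrix()[:,1]
G=np.array([626,134,130.])
print("pre TCP",G-131*y, "grasp TCP",G+19*y)
rel([430,-300,340],tool(50,80)); 
rel(G-131*y+[0,0,20],R,(np.array([430,-300,340.]),tool(50,80)))
E
```

```text
pre TCP [640.17122922  42.45942833 222.63098834] grasp TCP [623.94463088 147.27687681 116.56497116]
shift cm [-32.38 -10.89 -23.75] turn [ -2.84 -32.98   9.71] | dist 416 ang 34.5
shift cm [-37.45  16.49  -5.91] turn [-22.87 -43.93  32.83] | dist 413 ang 59.4
```

```bash
python3 -m inch '[1,-8,-8,-6,0,-8,0, 1,-32.4,-10.9,-23.8,-2.8,-33,9.7, 1,-32.4,-10.9,-23.8,-2.8,-33,9.7, 1,-32.4,-10.9,-23.8,-2.8,-33,9.7, 1,-32.4,-10.9,-23.8,-2.8,-33,9.7, 1,-32.4,-10.9,-23.8,-2.8,-33,9.7, 1,-32.4,-10.9,-23.8,-2.8,-33,9.7, 1,-32.4,-10.9,-23.8,-2.8,-33,9.7, 1,-32.4,-10.9,-23.8,-2.8,-33,9.7, 1,-32.4,-10.9,-23.8,-2.8,-33,9.7, 1,-32.4,-10.9,-23.8,-2.8,-33,9.7]'
python3 - <<'E'
from h import *
print(ctrl.read_state()["qpos"])
R=tool(98.8,45); y=R.as_matrix()[:,1]
G=np.array([626,134,130.])
rel(G-131*y+[0,0,20],R)
E
```

```text
clock: 1.35
eef_pos: [429.7, -300.0, 340.3]
tool_rot: [-1.569, 0.173, -2.268]
force: [-0.3, -0.3, 0.4]
width: 85.6
[ 0.86157082  0.34363577 -0.26440568  1.71940745 -0.09537834  1.07535127
 -0.03965033]
shift cm [-37.5   16.45  -5.87] turn [-22.88 -43.87  32.97] | dist 414 ang 59.5
```

```bash
python3 -m inch '[1,-37.5,16.5,-5.9,-22.9,-43.9,33, 1,-37.5,16.5,-5.9,-22.9,-43.9,33, 1,-37.5,16.5,-5.9,-22.9,-43.9,33, 1,-37.5,16.5,-5.9,-22.9,-43.9,33, 1,-37.5,16.5,-5.9,-22.9,-43.9,33, 1,-37.5,16.5,-5.9,-22.9,-43.9,33, 1,-37.5,16.5,-5.9,-22.9,-43.9,33, 1,-37.5,16.5,-5.9,-22.9,-43.9,33, 1,-37.5,16.5,-5.9,-22.9,-43.9,33, 1,-37.5,16.5,-5.9,-22.9,-43.9,33, 1,-37.5,16.5,-5.9,-22.9,-43.9,33]'
python3 - <<'E'
from h import *
print(ctrl.read_state()["qpos"])
R=tool(98.8,45); y=R.as_matrix()[:,1]
G=np.array([626,134,130.])
rel(G-131*y,R)
W=cam("wrist");cv2.imwrite("pics/w1.png",W["img"][:,:,::-1])
S=cam("side");cv2.imwrite("pics/s1.png",S["img"][:,:,::-1])
b=np.array([np.cos(np.radians(98.8)),np.sin(np.radians(98.8)),0])
print(proj(W,[G-40*b,G+40*b,[626,134,84]]))
E
```

```text
clock: 2.45
eef_pos: [640.3, 40.4, 241.7]
tool_rot: [-1.571, 0.785, -1.42]
force: [-0.9, -0.7, -0.4]
width: 85.2
[ 0.57750988  0.88264245 -0.63584697  1.40569227 -0.30282016  1.19014196
  0.38335454]
shift cm [1.2  1.49 0.02] turn [-0.08 -0.11  0.04] | dist 19 ang 0.1
[[278.80078392 248.31696246]
 [278.6214055  165.98894777]
 [278.7935602  226.768784  ]]
```

View pics/w1.png

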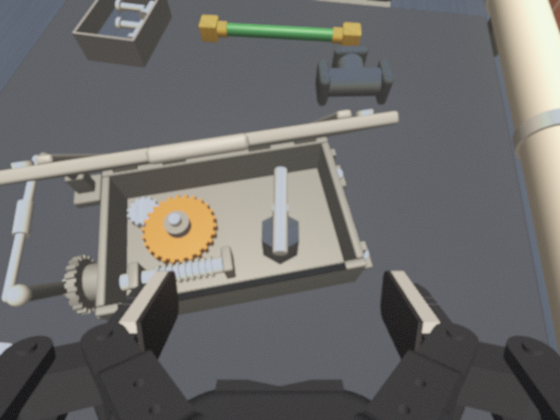

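View pics/s1.png

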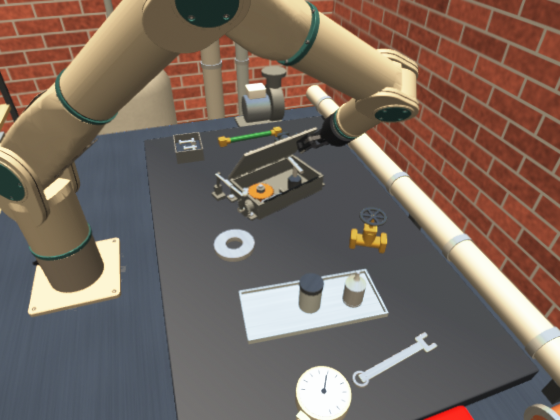

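Run:
```python
from h import *
W=cam("wrist"); c=-np.array(W["R"]).T@W["t"]; p,r=cur()
print("cam in tool",r.inv().apply(c-p), "view",r.inv().apply(np.array(W["R"])[2]))
S=cam("side")
a=S["img"][90:220,200:440,::-1];cv2.imwrite("pics/s1c.png",cv2.resize(a,None,fx=3.3,fy=3.3,interpolation=cv2.INTER_CUBIC))
T=cam("top");a=T["img"][100:300,150:350,::-1];cv2.imwrite("pics/t1c.png",cv2.resize(a,None,fx=3,fy=3,interpolation=cv2.INTER_CUBIC))
```

```text
cam in tool [ -75.52334844 -142.71726886    0.39893534] view [ 2.99916763e-01  9.53965108e-01 -7.12803330e-04]
```

View pics/s1c.png

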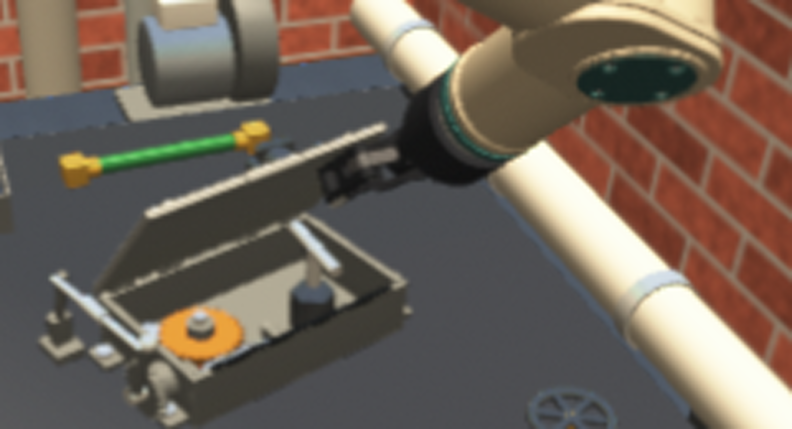

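View pics/t1c.png

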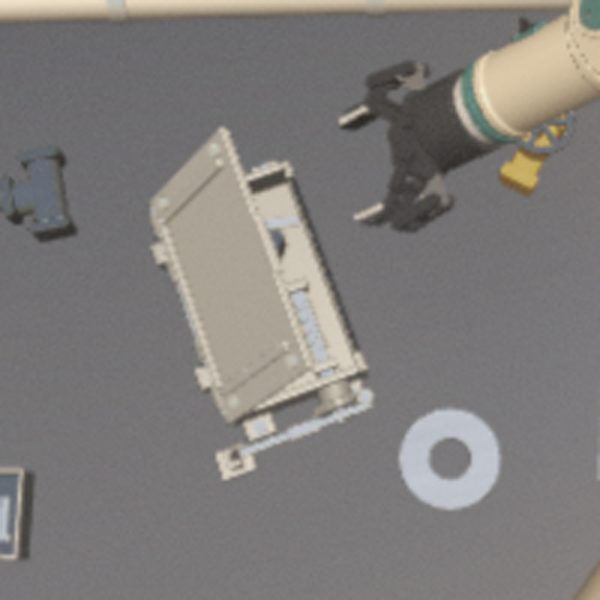

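Run:
```python
from h import *
R=tool(98.8,45); y=R.as_matrix()[:,1]
G=np.array([627.4,134.2,130.])
rel(G-110*y,R);rel(G+21*y,R)
```

```text
shift cm [1.32 3.65 0.11] turn [-0.16 -0.05  0.02] | dist 39 ang 0.2
shift cm [ 1.32 16.75  0.07] turn [-0.16 -0.05  0.02] | dist 168 ang 0.2
```

```bash
python3 -m inch '[1,0.7,1.5,0,0,0,0, 1,1.3,3.6,0.1,0,0,0, 1,1.3,5.5,0.1,0,0,0, 1,1.3,7.5,0.1,0,0,0, 1,1.3,9.5,0.1,0,0,0, 1,1.3,11.5,0.1,0,0,0, 1,1.3,13,0.1,0,0,0, 1,1.3,14.5,0.1,0,0,0, 1,1.3,15.5,0.1,0,0,0, 1,1.3,16.3,0.1,0,0,0, 1,1.3,16.7,0.1,0,0,0, 1,1.3,16.7,0.1,0,0,0]'
python3 - <<'E'
from h import *
W=cam("wrist");cv2.imwrite("pics/w2.png",W["img"][:,:,::-1])
S=cam("side")
a=S["img"][90:220,200:440,::-1];cv2.imwrite("pics/s2c.png",cv2.resize(a,None,fx=3.3,fy=3.3,interpolation=cv2.INTER_CUBIC))
R=tool(98.8,45); y=R.as_matrix()[:,1]
G=np.array([627.4,134.2,130.]);rel(G+21*y,R)
E
```

```text
clock: 3.9
eef_pos: [624.9, 151.0, 115.4]
tool_rot: [-1.57, 0.787, -1.416]
force: [0.8, 0.2, -0.0]
width: 85.5
shift cm [ 0.15 -0.07 -0.05] turn [-0.08  0.03 -0.05] | dist 2 ang 0.1
```

View pics/w2.png

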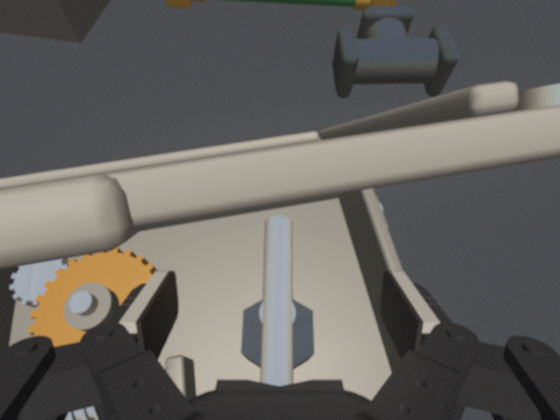

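View pics/s2c.png

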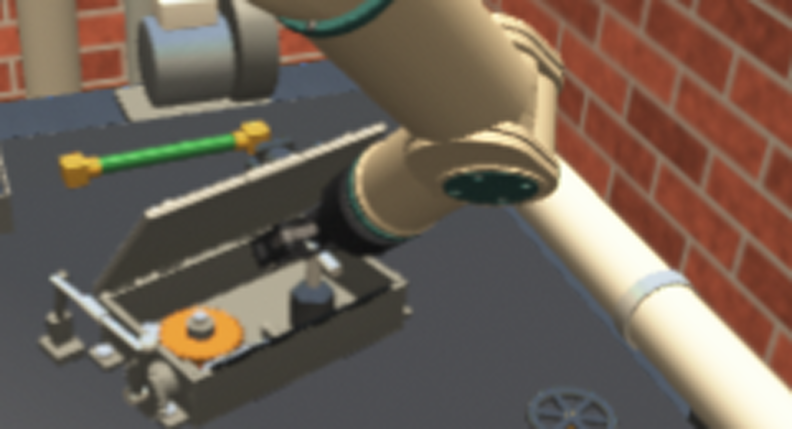

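```bash
python3 -m inch '[0,0,0,0,0,0,0, 0,0,0,0,0,0,0, 0,0,0,0,0,0,0, 0,0,0,0,0,0,0, 0,0,0,0,0,0,0, 0,0,0,0,0,0,0, 0,0,0,0,0,0,0, 0,0,0,0,0,0,0]'
python3 - <<'E'
from h import *
W=cam("wrist");cv2.imwrite("pics/w3.png",W["img"][:,:,::-1])
print(ctrl.read_state()["width"])
r=cur()[1].inv()
print("up 3cm",r.apply([0,0,3]),"retreat",r.apply([0,0,1]))
E
```

```text
clock: 4.8
eef_pos: [624.9, 151.1, 115.6]
tool_rot: [-1.57, 0.787, -1.416]
force: [-0.2, -0.2, 1.6]
width: 11.6
11.302095134493024
up 3cm [-2.12462516e+00 -2.11800938e+00  2.05241299e-03] retreat [-7.08208385e-01 -7.06003127e-01  6.84137663e-04]
```

View pics/w3.png

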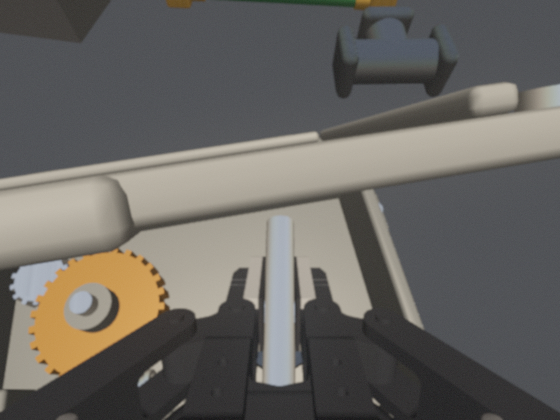

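Run:
```python
from h import *
W=cam("wrist");G=np.array([627.4,134.2,130.]);a=np.radians(98.8)
b=np.array([np.cos(a),np.sin(a),0])
p,r=cur();y=r.as_matrix()[:,1];g=p-19*y
print("grasp pt",g, "offset from G",g-G)
print(proj(W,[G+40*b,G,G-[0,0,46],G-[0,0,86],g,p]))
```

```text
grasp pt [626.88979977 137.77893586 128.99122425] offset from G [-0.51020023  3.57893586 -1.00877575]
[[278.14879034 213.74280709]
 [278.00744704 304.27956153]
 [278.23584376 324.03966425]
 [278.36380498 335.10242153]
 [278.13571963 295.73725906]
 [278.25480536 273.19600933]]
```

Run:
```python
from h import *
p,r=cur();y=r.as_matrix()[:,1];g=p-19*y;o=np.array([.342,-.94,0])
for up,out,al in [(8,2,0),(20,8,0),(35,15,.04),(47,23,.15),(58,30,.25),(64,45,.25),(70,60,.25),(80,90,.25)]:
    R=r*Ro.from_rotvec([0,0,-al]); g2=g+[0,0,up]+out*o
    rel(g2+19*R.as_matrix()[:,1],R,(p,r))
```

```text
shift cm [-0.43 -0.7   0.04] turn [0. 0. 0.] | dist 8 ang 0.0
shift cm [-0.86 -1.97  0.16] turn [0. 0. 0.] | dist 22 ang 0.0
shift cm [-1.36 -3.51  0.29] turn [ 0.   -0.   -2.29] | dist 38 ang 2.3
shift cm [-1.45 -4.94  0.45] turn [ 0.    0.   -8.59] | dist 52 ang 8.6
shift cm [-1.56 -6.24  0.59] turn [  0.     0.   -14.32] | dist 65 ang 14.3
shift cm [-0.94 -7.7   0.88] turn [  0.     0.   -14.32] | dist 78 ang 14.3
shift cm [-0.33 -9.17  1.17] turn [  0.     0.   -14.32] | dist 93 ang 14.3
shift cm [  1.04 -11.96   1.75] turn [  0.     0.   -14.32] | dist 121 ang 14.3
```

First a small lift, checked by picture.

```bash
python3 -m inch '[0,-0.2,-0.3,0,0,0,0, 0,-0.43,-0.7,0,0,0,0, 0,-0.6,-1.3,0.1,0,0,0, 0,-0.86,-1.97,0.16,0,0,0, 0,-1.1,-2.7,0.2,0,0,-1, 0,-1.36,-3.5,0.3,0,0,-2.3, 0,-1.36,-3.5,0.3,0,0,-2.3]'
python3 - <<'E'
from h import *
W=cam("wrist");cv2.imwrite("pics/w4.png",W["img"][:,:,::-1])
S=cam("side");a=S["img"][90:220,200:440,::-1];cv2.imwrite("pics/s4c.png",cv2.resize(a,None,fx=3.3,fy=3.3,interpolation=cv2.INTER_CUBIC))
E
```

```text
clock: 5.6
eef_pos: [631.6, 137.1, 152.3]
tool_rot: [-1.564, 0.745, -1.412]
force: [0.5, 0.6, -2.8]
width: 11.9
```

View pics/w4.png

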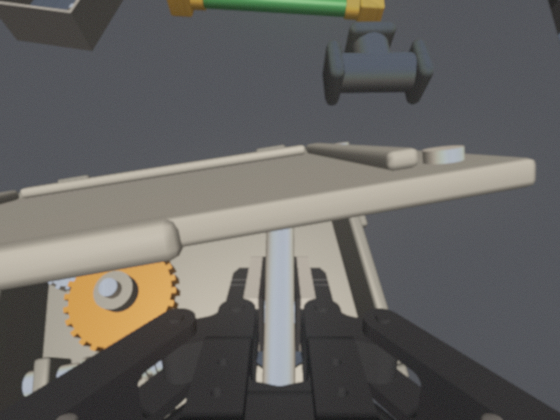

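View pics/s4c.png

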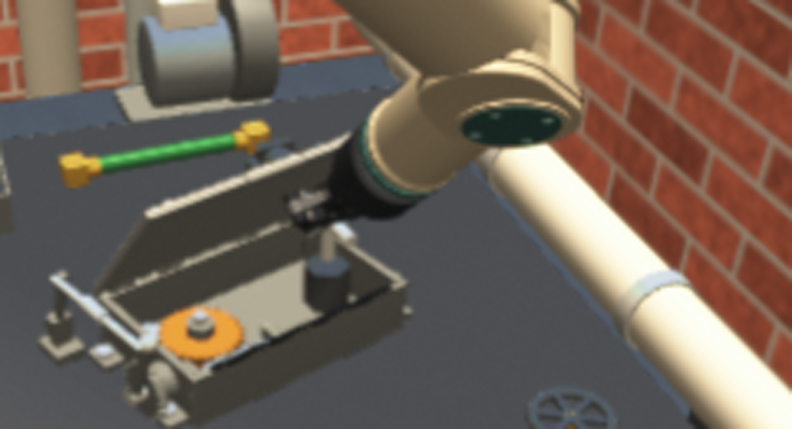

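Run:
```python
from h import *
p,r=cur();y=r.as_matrix()[:,1];g=p-19*y;o=np.array([.342,-.94,0])
for up,out,al in [(12,6,.11),(23,13,.21),(29,27,.21),(35,45,.21),(50,80,.21),(60,120,.1)]:
    R=r*Ro.from_rotvec([0,0,-al]); g2=g+[0,0,up]+out*o
    rel(g2+19*R.as_matrix()[:,1],R,(p,r))
```

```text
shift cm [-0.17 -1.29  0.12] turn [-0.   0.  -6.3] | dist 13 ang 6.3
shift cm [-0.23 -2.6   0.26] turn [  0.     0.   -12.03] | dist 26 ang 12.0
shift cm [ 0.38 -3.97  0.53] turn [  0.     0.   -12.03] | dist 40 ang 12.0
shift cm [ 1.27 -5.61  0.88] turn [  0.     0.   -12.03] | dist 58 ang 12.0
shift cm [ 2.77 -9.04  1.56] turn [  0.     0.   -12.03] | dist 96 ang 12.0
shift cm [  4.77 -12.4    2.33] turn [-0.    0.   -5.73] | dist 135 ang 5.7
```

```bash
python3 -m inch '[0,-0.1,-0.6,0.1,0,0,-3, 0,-0.17,-1.3,0.1,0,0,-6.3, 0,-0.2,-2,0.2,0,0,-9, 0,-0.23,-2.6,0.26,0,0,-12, 0,-0.23,-2.6,0.26,0,0,-12]'
python3 - <<'E'
from h import *
W=cam("wrist");cv2.imwrite("pics/w5.png",W["img"][:,:,::-1])
S=cam("side");a=S["img"][90:220,200:440,::-1];cv2.imwrite("pics/s5c.png",cv2.resize(a,None,fx=3.3,fy=3.3,interpolation=cv2.INTER_CUBIC))
E
```

```text
clock: 6.2
eef_pos: [636.0, 122.8, 172.5]
tool_rot: [-1.565, 0.536, -1.412]
force: [0.2, -0.1, -1.8]
width: 11.8
```

View pics/w5.png

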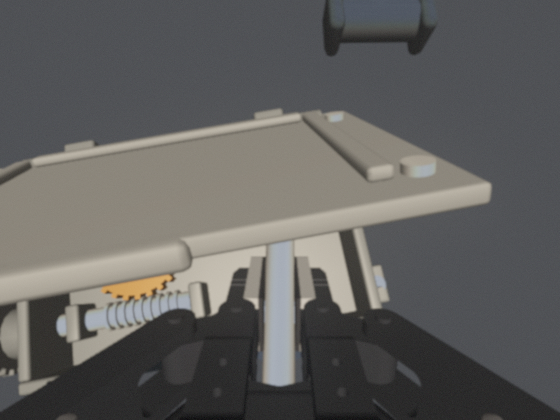

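View pics/s5c.png

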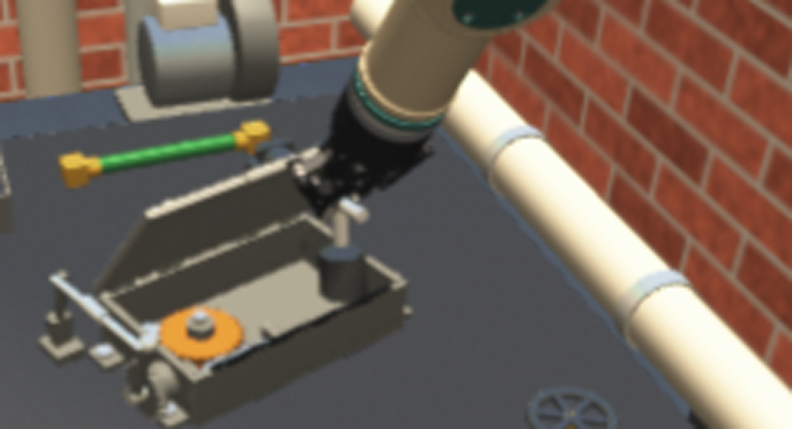

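Run:
```python
from h import *
p,r=cur();y=r.as_matrix()[:,1];g=p-19*y;o=np.array([.342,-.94,0])
for up,out,al in [(8,14,0),(14,30,0),(26,60,0),(50,100,-.1),(80,150,-.25)]:
    R=r*Ro.from_rotvec([0,0,-al]); g2=g+[0,0,up]+out*o
    rel(g2+19*R.as_matrix()[:,1],R,(p,r))
```

```text
shift cm [ 0.77 -1.39  0.27] turn [0. 0. 0.] | dist 16 ang 0.0
shift cm [ 1.81 -2.71  0.58] turn [0. 0. 0.] | dist 33 ang 0.0
shift cm [ 3.73 -5.25  1.16] turn [0. 0. 0.] | dist 65 ang 0.0
shift cm [ 5.69 -9.33  1.94] turn [-0.   -0.    5.73] | dist 111 ang 5.7
shift cm [  8.09 -14.46   2.91] turn [ 0.    0.   14.32] | dist 168 ang 14.3
```

```bash
python3 -m inch '[0,0.8,-1.4,0.27,0,0,0, 0,1.8,-2.7,0.6,0,0,0, 0,2.8,-4,0.9,0,0,0, 0,3.7,-5.3,1.2,0,0,0, 0,4.7,-7.3,1.5,0,0,3, 0,5.7,-9.3,1.9,0,0,6, 0,6.9,-11.9,2.4,0,0,10, 0,8.1,-14.5,2.9,0,0,14.3, 0,8.1,-14.5,2.9,0,0,14.3]'
python3 - <<'E'
from h import *
W=cam("wrist");cv2.imwrite("pics/w6.png",W["img"][:,:,::-1])
S=cam("side");cv2.imwrite("pics/s6.png",S["img"][:,:,::-1])
F=np.array([420.3,-281.2,44])
R=tool(55,45);y=R.as_matrix()[:,1]
rel(F+[0,0,86+110]+19*y,R)
E
```

```text
clock: 7.2
eef_pos: [687.8, -26.1, 250.1]
tool_rot: [-1.571, 0.783, -1.429]
force: [0.4, -1.6, -3.9]
width: 11.4
shift cm [ 16.57 -13.06 -29.22] turn [30.89 30.73 -0.07] | dist 360 ang 43.6
```

View pics/s6.png

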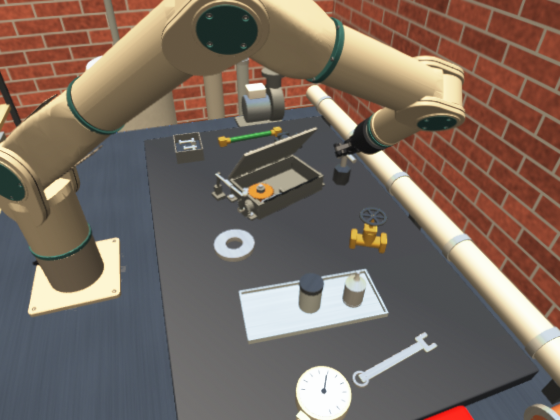

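View pics/w6.png

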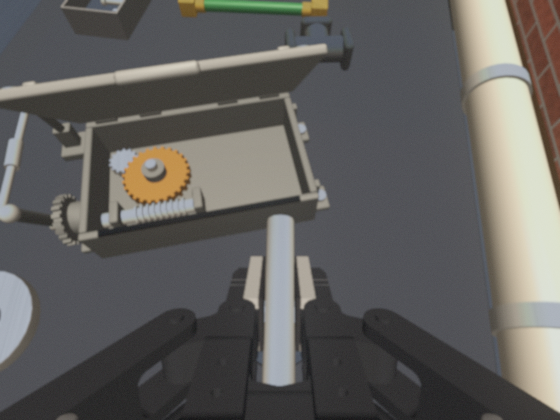

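```bash
python3 - <<'E'
from h import *
F=np.array([420.3,-281.2,44])
R=tool(55,45);y=R.as_matrix()[:,1]
rel(F+[0,0,86+130]+19*y,R)
E
python3 -m inch '[0,3,-2.5,-5,5,5,0, 0,6,-5,-10,10,10,0, 0,9,-8,-15,16,16,0, 0,12,-10.5,-20,21,21,0, 0,15,-13,-25,26,26,0, 0,15.2,-14.5,-29.2,30.9,30.7,0, 0,15.2,-14.5,-29.2,30.9,30.7,0, 0,15.2,-14.5,-29.2,30.9,30.7,0, 0,15.2,-14.5,-29.2,30.9,30.7,0]'
python3 - <<'E'
from h import *
print(ctrl.read_state()["qpos"])
S=cam("side");cv2.imwrite("pics/s7.png",S["img"][:,:,::-1])
T=cam("top");cv2.imwrite("pics/t7.png",T["img"][:,:,::-1])
W=cam("wrist");cv2.imwrite("pics/w7.png",W["img"][:,:,::-1])
E
```

```text
shift cm [ 15.15 -14.48 -29.22] turn [30.89 30.73 -0.07] | dist 360 ang 43.6
clock: 8.2
eef_pos: [428.2, -270.4, 247.8]
tool_rot: [-1.568, 0.787, -2.18]
force: [0.6, 0.1, -2.8]
width: 11.7
[ 1.32077772  0.65409529 -0.53243079  1.86570028 -0.54584722  0.97823971
  0.61530572]
```

View pics/s7.png

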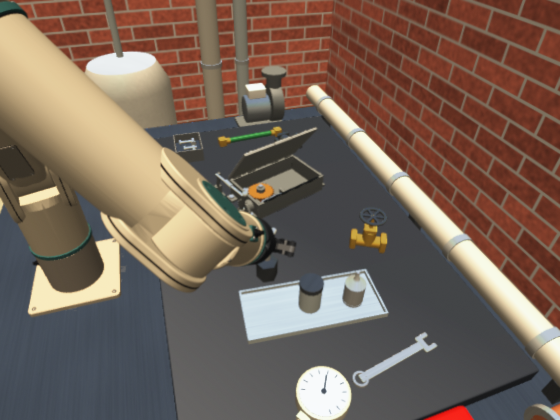

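View pics/w7.png

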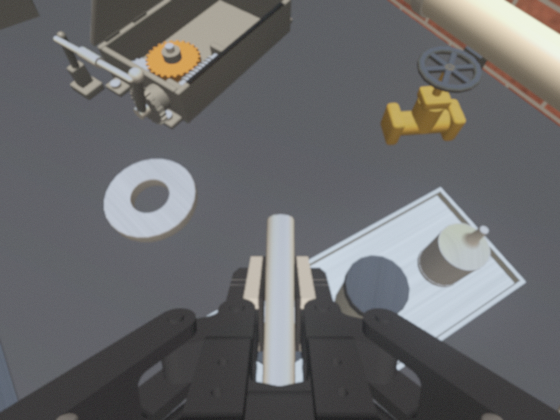

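Run:
```python
from h import *
F=np.array([420.3,-281.2,44]);b=np.array([np.cos(np.radians(55)),np.sin(np.radians(55)),0])
R=tool(55,45);y=R.as_matrix()[:,1]
for h in (110,60,20,8,2): rel(F+5*b+[0,0,85+h]+19*y,R)
```

```text
shift cm [ 1.61  1.65 -0.03] turn [ 0.23  0.42 -0.25] | dist 23 ang 0.5
shift cm [ 5.17  5.17 -0.04] turn [ 0.23  0.42 -0.25] | dist 73 ang 0.5
shift cm [ 8.01  7.98 -0.05] turn [ 0.23  0.42 -0.25] | dist 113 ang 0.5
shift cm [ 8.86  8.83 -0.05] turn [ 0.23  0.42 -0.25] | dist 125 ang 0.5
shift cm [ 9.28  9.25 -0.05] turn [ 0.23  0.42 -0.25] | dist 131 ang 0.5
```

```bash
python3 -m inch '[0,1.6,1.6,0,0.2,0.4,-0.2, 0,3.4,3.4,0,0.2,0.4,-0.2, 0,5.2,5.2,0,0.2,0.4,-0.2, 0,6.6,6.6,0,0.2,0.4,-0.2, 0,7.5,7.5,0,0.2,0.4,-0.2, 0,8,8,0,0.2,0.4,-0.2, 0,8.2,8.2,0,0.2,0.4,-0.2, 0,8.2,8.2,0,0.2,0.4,-0.2]'
python3 - <<'E'
from h import *
S=cam("side");a=S["img"][200:350,220:400,::-1];cv2.imwrite("pics/s8c.png",cv2.resize(a,None,fx=4,fy=4,interpolation=cv2.INTER_CUBIC))
T=cam("top");a=T["img"][150:290,300:480,::-1];cv2.imwrite("pics/t8c.png",cv2.resize(a,None,fx=4,fy=4,interpolation=cv2.INTER_CUBIC))
E
```

```text
clock: 9.15
eef_pos: [430.3, -268.5, 132.5]
tool_rot: [-1.571, 0.785, -2.184]
force: [-0.3, -0.3, -3.4]
width: 11.7
```

View pics/s8c.png

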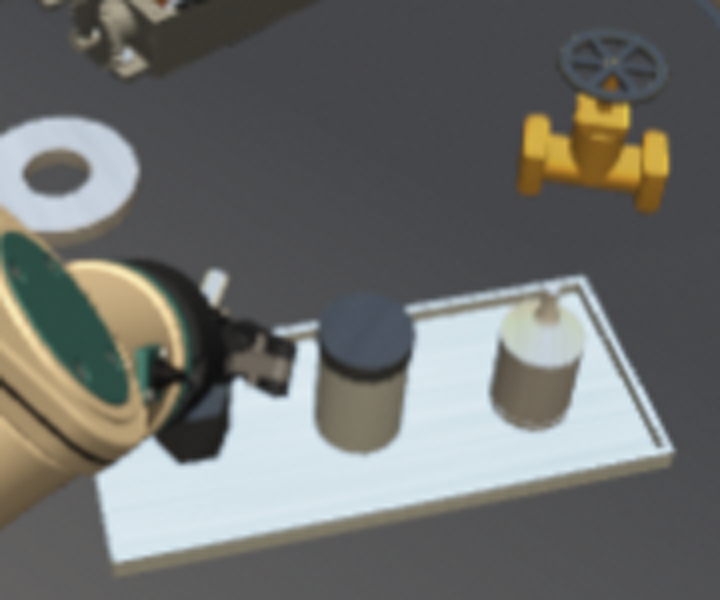

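View pics/t8c.png

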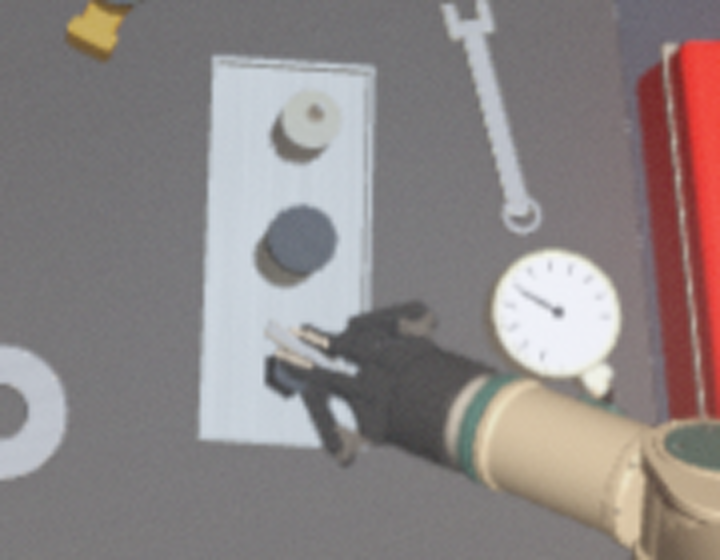

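```bash
python3 -m inch '[0,0.4,0.4,0,0,0,0, 0,0.8,0.8,0,0,0,0, 0,1.0,1.0,0,0,0,0, 0,1.1,1.1,0,0,0,0, 0,1.1,1.1,0,0,0,0]'; python3 -m inch '[0,0.05,0.05,0,0,0,0, 0,0.1,0.1,0,0,0,0, 0,0.1,0.1,0,0,0,0]'
```

```text
clock: 9.75
eef_pos: [429.7, -268.6, 116.4]
tool_rot: [-1.572, 0.785, -2.186]
force: [-0.2, -0.4, -2.6]
width: 11.6
clock: 10.05
eef_pos: [430.1, -268.1, 115.9]
tool_rot: [-1.571, 0.786, -2.184]
force: [-0.6, 1.1, 2.4]
width: 11.6
```

```bash
python3 -m inch '[0.15,0,0,0,0,0,0, 0.2,0,0,0,0,0,0, 0.3,0,0,0,0,0,0, 0.4,0,0,0,0,0,0, 0.4,0,0,0,0,0,0, 0.4,0,0,0,0,0,0, 0.4,0,0,0,0,0,0]'
python3 - <<'E'
from h import *
S=cam("side");a=S["img"][200:350,220:400,::-1];cv2.imwrite("pics/s9c.png",cv2.resize(a,None,fx=4,fy=4,interpolation=cv2.INTER_CUBIC))
W=cam("wrist");cv2.imwrite("pics/w9.png",W["img"][:,:,::-1])
E
```

```text
clock: 10.75
eef_pos: [429.7, -268.7, 115.2]
tool_rot: [-1.572, 0.784, -2.185]
force: [0.6, 0.0, -0.7]
width: 34.4
```

View pics/s9c.png

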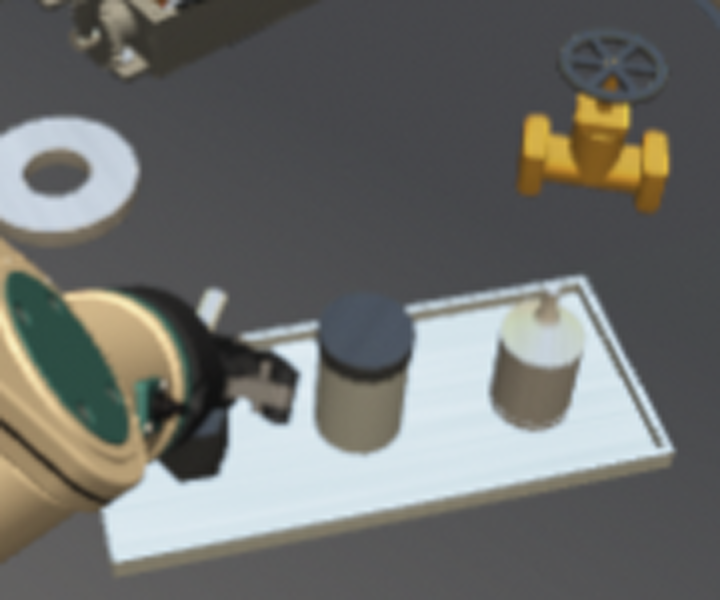

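View pics/w9.png

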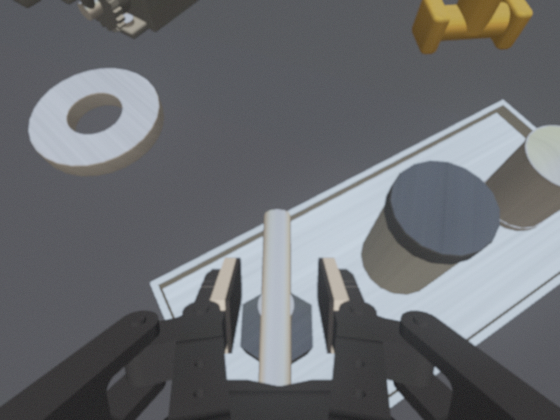

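```bash
python3 -m inch '[0.4,0,-0.7,0,0,0,0, 0.4,0,-1.8,0,0,0,0, 0.4,0,-3.2,0,0,0,0, 0.4,0,-5,0,0,0,0, 0.4,0,-7.5,0,0,0,0, 0.4,0,-11,0,0,0,0, 0.4,-1,-15,0,0,0,0, 0.4,-4,-18,0,0,0,0, 0.4,-7,-21,0,0,0,0, 0.4,-7,-21,0,0,0,0]'
python3 - <<'E'
from h import *
S=cam("side");cv2.imwrite("pics/s10.png",S["img"][:,:,::-1])
T=cam("top");cv2.imwrite("pics/t10.png",T["img"][:,:,::-1])
E
```

```text
clock: 11.85
eef_pos: [374.4, -351.5, 319.0]
tool_rot: [-1.558, 0.78, -2.177]
force: [1.1, 0.2, -0.0]
width: 34.5
```

View pics/s10.png

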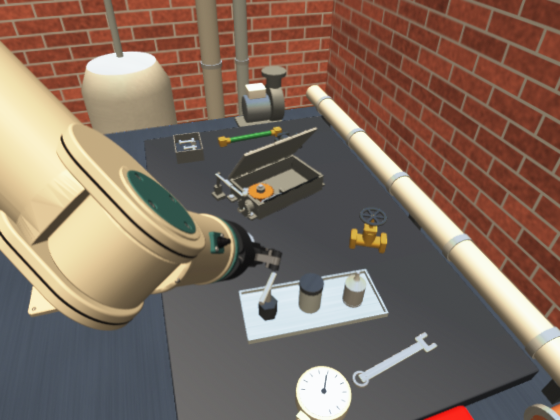

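View pics/t10.png

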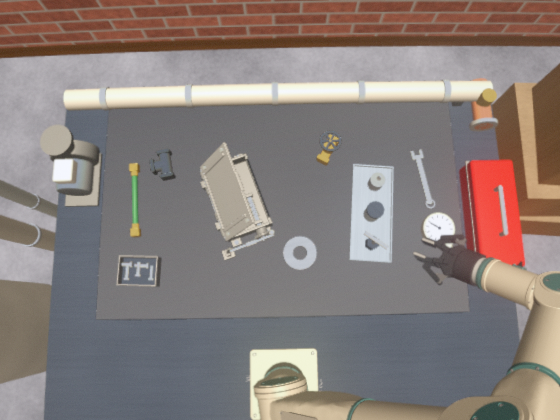

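```bash
cat >> h.py <<'E'
xa=np.array([np.cos(np.radians(110)),np.sin(np.radians(110)),0]);za=np.array([0,0,1.])
C=np.array([571.6,136,40]);H=C+75*xa+58*za
def P(th,d=130,off=0):
    n=np.sin(th)*xa+np.cos(th)*za; u=-np.cos(th)*xa+np.sin(th)*za
    return H+d*u+(4+off)*n
E
python3 - <<'E'
from h import *
a=(np.array([430,-150,400.]),tool(75,80))
rel(*a); rel(P(.92,130,80)+[0,0,30],tool(110,115),a); print(P(.92,130,80),P(.92),P(0))
E
```

```text
shift cm [-20.01   7.77  -6.83] turn [ -9.52 -18.17 -34.41] | dist 225 ang 40.1
shift cm [-33.86  17.92   2.66] turn [  4.64 -35.23 -33.89] | dist 384 ang 49.1
[550.02745031 195.27009317 252.31710376] [571.79639271 135.46041545 203.85149123] [590.41110788  84.31690586 102.        ]
```

```bash
python3 -m inch '[0.4,-5,-2,0,0,0,0, 0,-20,7.8,-6.8,-9.5,-18.2,-34.4, 0,-20,7.8,-6.8,-9.5,-18.2,-34.4, 0,-20,7.8,-6.8,-9.5,-18.2,-34.4, 0,-20,7.8,-6.8,-9.5,-18.2,-34.4, 0,-20,7.8,-6.8,-9.5,-18.2,-34.4, 0,-20,7.8,-6.8,-9.5,-18.2,-34.4, 0,-20,7.8,-6.8,-9.5,-18.2,-34.4]'
python3 - <<'E'
from h import *
print(ctrl.read_state()["qpos"])
rel(P(.92,130,80)+[0,0,30],tool(110,115))
E
```

```text
clock: 12.75
eef_pos: [429.8, -150.4, 398.2]
tool_rot: [-1.574, 0.179, -1.834]
force: [-1.3, -0.4, 0.0]
width: 0.3
[ 0.86076766  0.22980938 -0.56795287  1.74296213 -0.05939579  1.21498203
  0.06233441]
shift cm [-33.86  17.89   2.67] turn [  4.74 -35.27 -34.18] | dist 384 ang 49.3
```

```bash
python3 -m inch '[0,-33.9,5,2.7,4.7,-35.3,-34.2, 0,-33.9,5,2.7,4.7,-35.3,-34.2, 0,-33.9,5,2.7,4.7,-35.3,-34.2, 0,-33.9,5,2.7,4.7,-35.3,-34.2, 0,-33.9,5,2.7,4.7,-35.3,-34.2, 0,-33.9,5,2.7,4.7,-35.3,-34.2, 0,-33.9,5,2.7,4.7,-35.3,-34.2, 0,-33.9,17.9,2.7,4.7,-35.3,-34.2, 0,-33.9,17.9,2.7,4.7,-35.3,-34.2, 0,-33.9,17.9,2.7,4.7,-35.3,-34.2, 0,-33.9,17.9,2.7,4.7,-35.3,-34.2, 0,-33.9,17.9,2.7,4.7,-35.3,-34.2]'
python3 - <<'E'
from h import *
print(ctrl.read_state()["qpos"])
R=tool(110,115)
rel(P(.92,130,25),R)
S=cam("side");a=S["img"][60:240,180:420,::-1];cv2.imwrite("pics/s11.png",cv2.resize(a,None,fx=3.3,fy=3.3,interpolation=cv2.INTER_CUBIC))
T=cam("top");a=T["img"][100:300,150:350,::-1];cv2.imwrite("pics/t11.png",cv2.resize(a,None,fx=3,fy=3,interpolation=cv2.INTER_CUBIC))
E
```

```text
clock: 13.95
eef_pos: [551.7, 193.4, 282.2]
tool_rot: [-1.574, -0.44, -1.223]
force: [0.7, 0.4, 0.4]
width: 0.0
[-0.20841678  0.62270039 -0.70295801  1.62139484  0.78506225  1.36948202
 -0.81229472]
shift cm [ 1.06  7.48 -0.06] turn [ 0.2  -0.07  0.19] | dist 76 ang 0.3
```

View pics/s11.png

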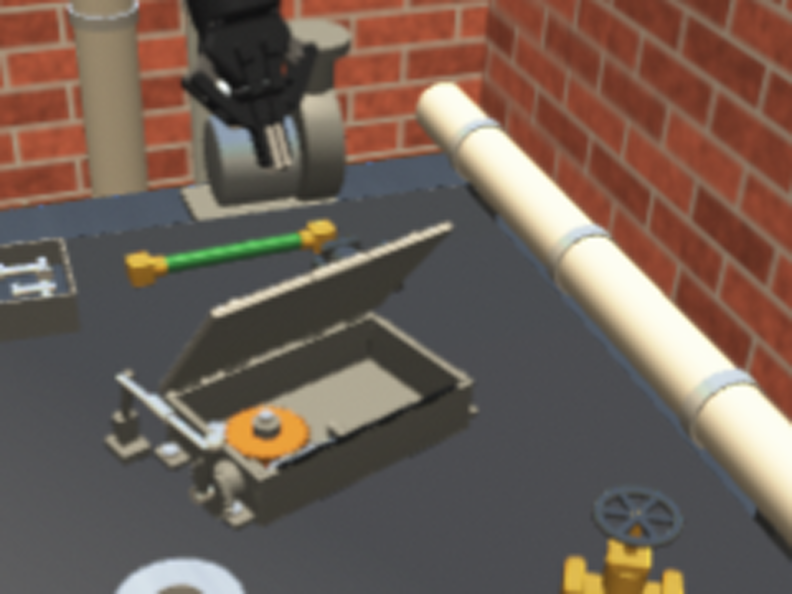

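View pics/t11.png

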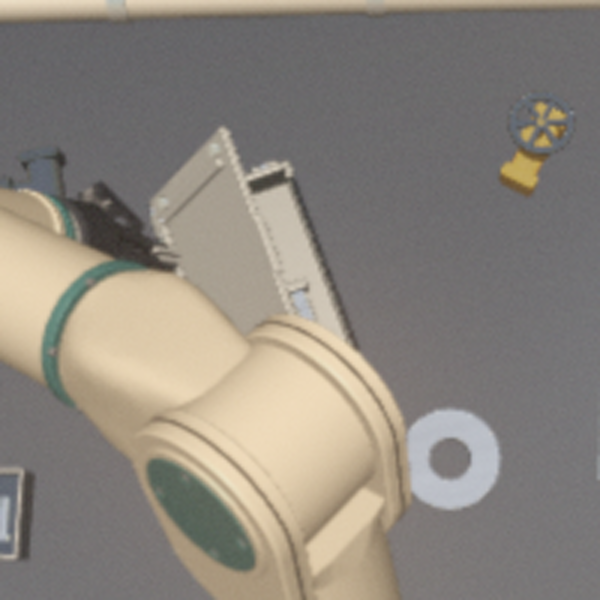

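```bash
python3 -m inch '[0,0.5,3,0,0,0,0, 0,1,5.5,0,0,0,0, 0,1,7,0,0,0,0, 0,1,7.5,0,0,0,0, 0,1,7.5,0,0,0,0]'
python3 - <<'E'
from h import *
R=tool(110,115)
for o in (15,8,4,0): rel(P(.92,130,o),R)
for t in (.85,.75,.6): rel(P(t,130,0),R)
W=cam("wrist");cv2.imwrite("pics/w12.png",W["img"][:,:,::-1])
S=cam("side");a=S["img"][0:240,120:420,::-1];cv2.imwrite("pics/s12.png",cv2.resize(a,None,fx=2.5,fy=2.5,interpolation=cv2.INTER_CUBIC))
E
```

```text
clock: 14.55
eef_pos: [565.3, 158.1, 220.0]
tool_rot: [-1.569, -0.438, -1.221]
force: [-0.7, 0.8, -0.5]
width: -0.2
shift cm [ 0.74  1.12 -0.17] turn [-0.1   0.04  0.11] | dist 14 ang 0.2
shift cm [ 1.07  1.74 -0.17] turn [-0.1   0.04  0.11] | dist 21 ang 0.2
shift cm [ 1.25  2.1  -0.17] turn [-0.1   0.04  0.11] | dist 25 ang 0.2
shift cm [ 1.44  2.45 -0.17] turn [-0.1   0.04  0.11] | dist 28 ang 0.2
shift cm [ 1.86  3.26 -0.17] turn [-0.1   0.04  0.11] | dist 38 ang 0.2
shift cm [ 2.35  4.46 -0.17] turn [-0.1   0.04  0.11] | dist 50 ang 0.2
shift cm [ 2.87  6.34 -0.18] turn [-0.1   0.04  0.11] | dist 70 ang 0.2
```

View pics/w12.png

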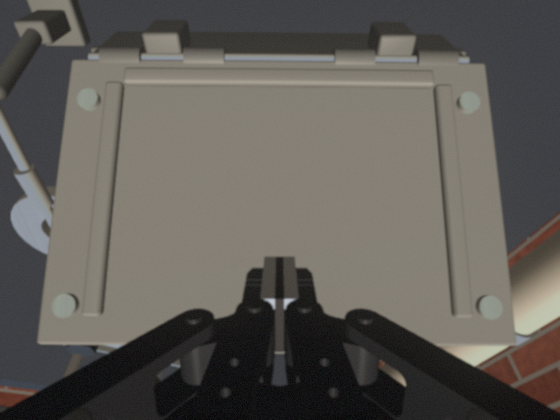

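View pics/s12.png

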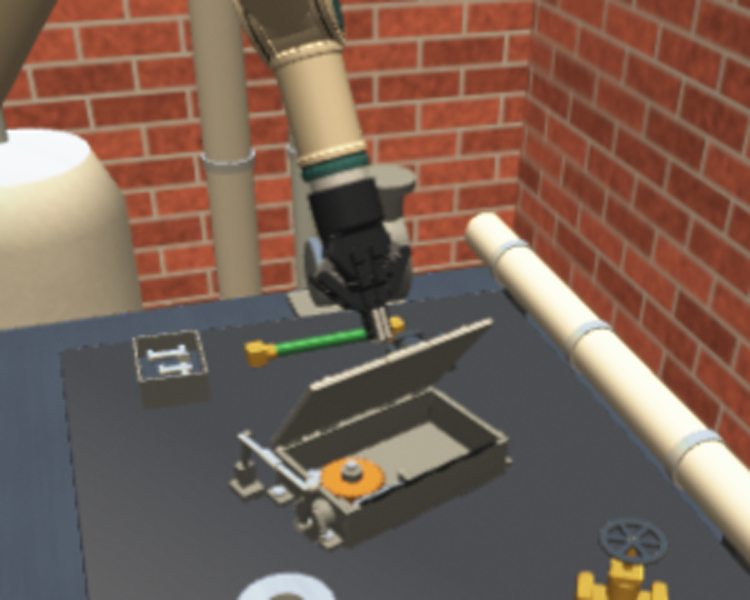

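```bash
python3 -m inch '[0,0.4,0.6,-0.1,0,0,0, 0,0.74,1.1,-0.15,0,0,0, 0,1,1.6,-0.15,0,0,0, 0,1.25,2.1,-0.15,0,0,0, 0,1.44,2.45,-0.15,0,0,0, 0,1.65,2.85,-0.15,0,0,0, 0,1.86,3.26,-0.15,0,0,0]'
python3 - <<'E'
from h import *
R=tool(110,115)
for t in (.85,.75,.65,.55,.45): rel(P(t,130,0),R)
W=cam("wrist");cv2.imwrite("pics/w13.png",W["img"][:,:,::-1])
E
```

```text
clock: 15.35
eef_pos: [574.2, 128.7, 197.9]
tool_rot: [-1.57, -0.439, -1.22]
force: [-2.1, 1.5, 3.5]
width: -0.2
shift cm [ 0.02 -0.04  0.01] turn [-0.08  0.09  0.13] | dist 0 ang 0.2
shift cm [0.52 1.16 0.01] turn [-0.08  0.09  0.13] | dist 13 ang 0.2
shift cm [0.89 2.41 0.01] turn [-0.08  0.09  0.13] | dist 26 ang 0.2
shift cm [1.14 3.68 0.  ] turn [-0.08  0.09  0.13] | dist 39 ang 0.2
shift cm [1.26 4.98 0.  ] turn [-0.08  0.09  0.13] | dist 51 ang 0.2
```

View pics/w13.png

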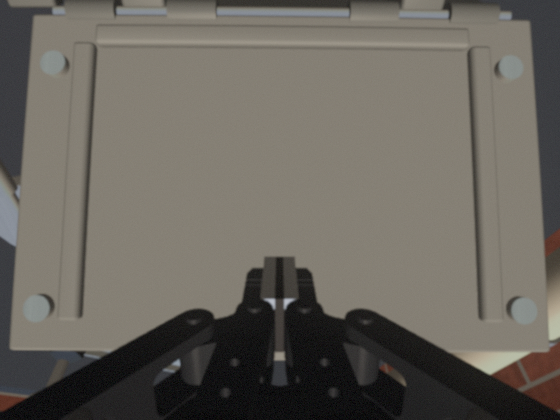

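```bash
python3 -m inch '[0,0.2,0.4,0,0,0,0, 0,0.36,0.8,0,0,0,0, 0,0.52,1.16,0,0,0,0, 0,0.66,1.6,0,0,0,0, 0,0.78,2,0,0,0,0, 0,0.89,2.41,0,0,0,0, 0,0.98,2.8,0,0,0,0, 0,1.06,3.25,0,0,0,0, 0,1.14,3.68,0,0,0,0, 0,1.19,4.1,0,0,0,0, 0,1.23,4.55,0,0,0,0, 0,1.26,4.98,0,0,0,0]'
python3 - <<'E'
from h import *
R=tool(110,115)
for t in (.45,.35,.25,.18,.12,.08,.04,0): rel(P(t,130,0),R)
S=cam("side");a=S["img"][0:240,120:420,::-1];cv2.imwrite("pics/s14.png",cv2.resize(a,None,fx=2.5,fy=2.5,interpolation=cv2.INTER_CUBIC))
E
```

```text
clock: 16.6
eef_pos: [585.7, 97.8, 157.9]
tool_rot: [-1.57, -0.439, -1.22]
force: [-0.8, 2.3, 0.4]
width: -0.0
shift cm [-0.03 -0.04 -0.02] turn [-0.09  0.07  0.15] | dist 1 ang 0.2
shift cm [-0.04  1.26 -0.02] turn [-0.09  0.07  0.15] | dist 13 ang 0.2
shift cm [-0.18  2.55 -0.02] turn [-0.09  0.07  0.15] | dist 26 ang 0.2
shift cm [-0.35  3.44 -0.02] turn [-0.09  0.07  0.15] | dist 35 ang 0.2
shift cm [-0.55  4.2  -0.02] turn [-0.09  0.07  0.15] | dist 42 ang 0.2
shift cm [-0.71  4.69 -0.03] turn [-0.09  0.07  0.15] | dist 47 ang 0.2
shift cm [-0.89  5.18 -0.03] turn [-0.09  0.07  0.15] | dist 53 ang 0.2
shift cm [-1.08  5.66 -0.03] turn [-0.09  0.07  0.15] | dist 58 ang 0.2
```

View pics/s14.png

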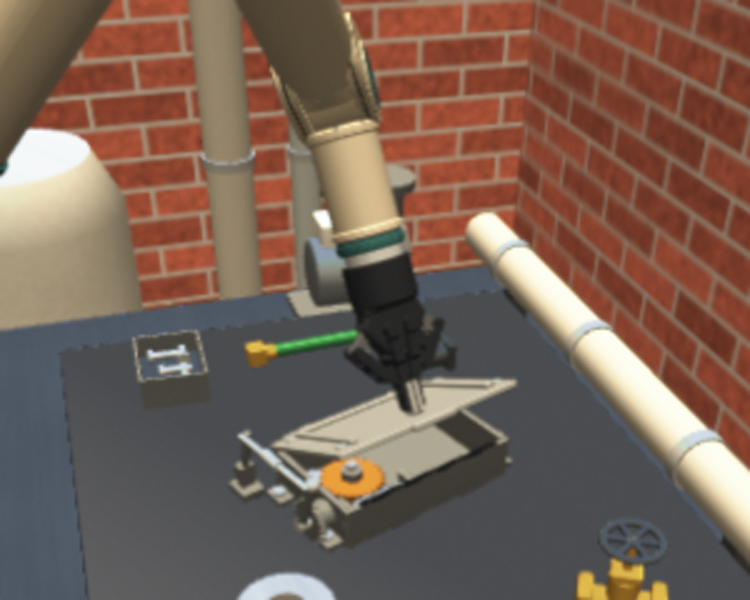

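```bash
python3 -m inch '[0,-0.03,0.4,0,0,0,0, 0,-0.03,0.8,0,0,0,0, 0,-0.04,1.26,0,0,0,0, 0,-0.08,1.65,0,0,0,0, 0,-0.12,2.1,0,0,0,0, 0,-0.18,2.55,0,0,0,0, 0,-0.24,2.85,0,0,0,0, 0,-0.3,3.15,0,0,0,0, 0,-0.35,3.44,0,0,0,0, 0,-0.41,3.7,0,0,0,0, 0,-0.48,3.95,0,0,0,0, 0,-0.55,4.2,0,0,0,0]'
python3 - <<'E'
from h import *
R=tool(110,115)
for t in (.12,.08,.04,0,-.03): rel(P(t,130,0),R)
S=cam("side");a=S["img"][80:240,180:380,::-1];cv2.imwrite("pics/s15.png",cv2.resize(a,None,fx=3.6,fy=3.6,interpolation=cv2.INTER_CUBIC))
E
```

```text
clock: 17.85
eef_pos: [589.9, 86.0, 117.5]
tool_rot: [-1.57, -0.439, -1.22]
force: [-0.7, -0.4, 1.9]
width: -0.0
shift cm [ 0.03  0.02 -0.01] turn [-0.08  0.08  0.13] | dist 0 ang 0.2
shift cm [-0.13  0.51 -0.01] turn [-0.08  0.08  0.13] | dist 5 ang 0.2
shift cm [-0.3   1.   -0.01] turn [-0.08  0.08  0.13] | dist 10 ang 0.2
shift cm [-0.5   1.48 -0.01] turn [-0.08  0.08  0.13] | dist 16 ang 0.2
shift cm [-0.66  1.84 -0.01] turn [-0.08  0.08  0.13] | dist 20 ang 0.2
```

View pics/s15.png

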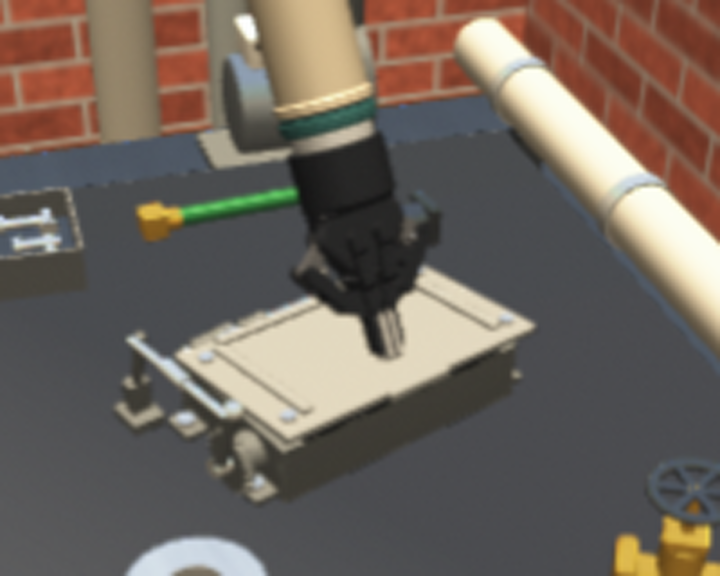

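```bash
python3 -m inch '[0,-0.05,0.1,0,0,0,0, 0,-0.07,0.2,0,0,0,0, 0,-0.1,0.3,0,0,0,0, 0,-0.13,0.4,0,0,0,0, 0,-0.15,0.5,0,0,0,0, 0,-0.18,0.6,0,0,0,0, 0,-0.2,0.65,0,0,0,0, 0,-0.22,0.7,0,0,0,0, 0,-0.24,0.75,0,0,0,0]'
```

```text
clock: 18.8
eef_pos: [590.2, 85.3, 109.9]
tool_rot: [-1.57, -0.438, -1.22]
force: [-1.0, 0.3, 1.9]
width: -0.1
```

```bash
python3 -m inch '[0,-0.02,0.06,0,0,0,0, 0,-0.04,0.12,0,0,0,0, 0,-0.06,0.18,0,0,0,0, 0,-0.06,0.18,0,0,0,0]'
```

```text
clock: 19.2
eef_pos: [590.5, 85.0, 108.0]
tool_rot: [-1.57, -0.438, -1.22]
force: [-0.6, 0.8, 0.3]
width: 0.3
```

```bash
python3 -m inch '[0,-0.02,0.06,0,0,0,0, 0,-0.04,0.12,0,0,0,0, 0,-0.06,0.18,0,0,0,0, 0,-0.06,0.18,0,0,0,0]'; python3 -m inch '[0,-0.02,0.06,0,0,0,0, 0,-0.04,0.12,0,0,0,0, 0,-0.06,0.18,0,0,0,0, 0,-0.06,0.18,0,0,0,0]'
python3 - <<'E'
from h import *
S=cam("side");a=S["img"][80:240,180:380,::-1];cv2.imwrite("pics/s16.png",cv2.resize(a,None,fx=3.6,fy=3.6,interpolation=cv2.INTER_CUBIC))
E
```

```text
clock: 19.6
eef_pos: [590.5, 84.7, 106.1]
tool_rot: [-1.57, -0.439, -1.22]
force: [-1.0, 1.1, 0.6]
width: 0.1
clock: 20.0
eef_pos: [590.6, 84.7, 105.2]
tool_rot: [-1.569, -0.439, -1.22]
force: [-2.3, 1.4, 7.7]
width: 0.0
```

View pics/s16.png

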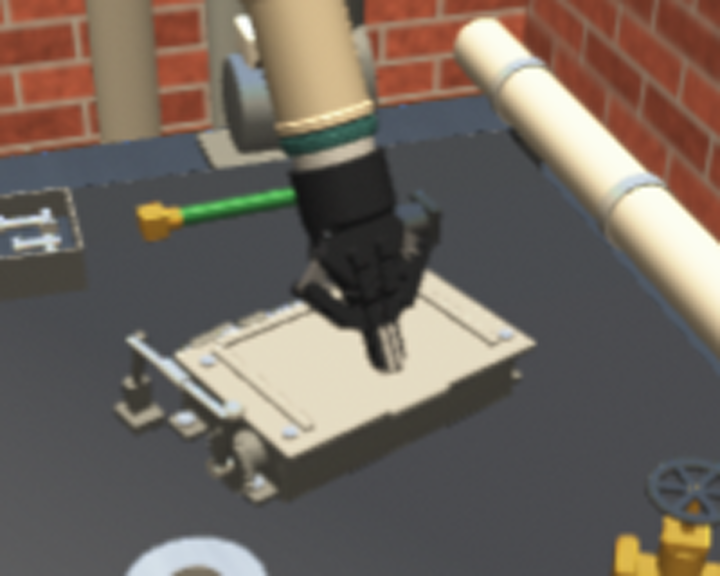

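```bash
python3 -m inch '[0,-0.03,0.07,0,0,0,0, 0,-0.05,0.13,0,0,0,0, 0,-0.07,0.2,0,0,0,0, 0,-0.07,0.2,0,0,0,0]'; python3 -m inch '[0,-0.03,0.07,0,0,0,0, 0,-0.05,0.13,0,0,0,0, 0,-0.05,0.13,0,0,0,0]'
```

```text
clock: 20.45
eef_pos: [590.7, 84.6, 104.9]
tool_rot: [-1.568, -0.441, -1.221]
force: [-5.7, 2.2, 18.0]
width: -0.1
clock: 20.75
eef_pos: [590.8, 84.7, 104.8]
tool_rot: [-1.568, -0.442, -1.221]
force: [-10.1, 3.8, 27.5]
width: 0.1
```

```bash
python3 -m inch '[0,0.2,-0.4,0,0,0,0, 0,0.4,-0.9,0,0,0,0, 0,1,-2.2,0,0,0,0, 0,2,-4.5,0,0,0,0, 0,4,-9,0,0,0,0, 0,6,-13.5,0,0,0,0, 0,6,-17,0,0,0,0, 0,6,-22,0,0,0,0, 0,6,-26,0,0,0,0, 0,6,-26,0,0,0,0]'
python3 - <<'E'
from h import *
S=cam("side");cv2.imwrite("pics/s17.png",S["img"][:,:,::-1]);a=S["img"][110:230,190:350,::-1];cv2.imwrite("pics/s17c.png",cv2.resize(a,None,fx=5,fy=5,interpolation=cv2.INTER_CUBIC))
T=cam("top");cv2.imwrite("pics/t17.png",T["img"][:,:,::-1])
a=S["img"][230:350,220:400,::-1];cv2.imwrite("pics/s17t.png",cv2.resize(a,None,fx=4,fy=4,interpolation=cv2.INTER_CUBIC))
E
```

```text
clock: 21.75
eef_pos: [571.7, 141.4, 367.5]
tool_rot: [-1.559, -0.435, -1.221]
force: [0.5, -0.2, -0.0]
width: -0.3
```

View pics/s17c.png

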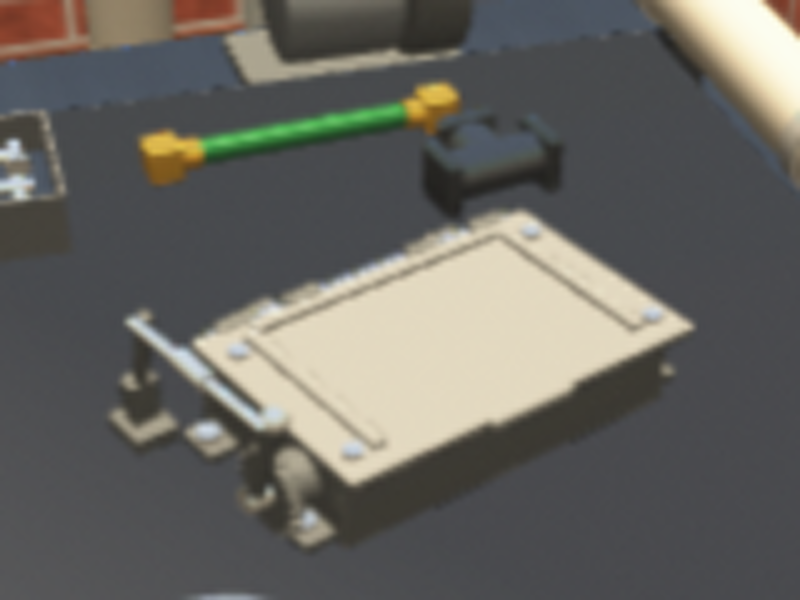

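View pics/t17.png

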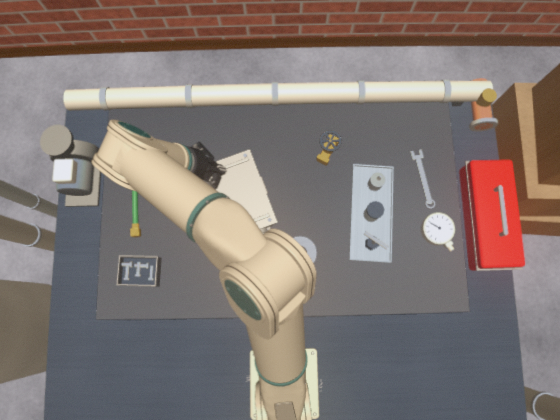

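View pics/s17t.png

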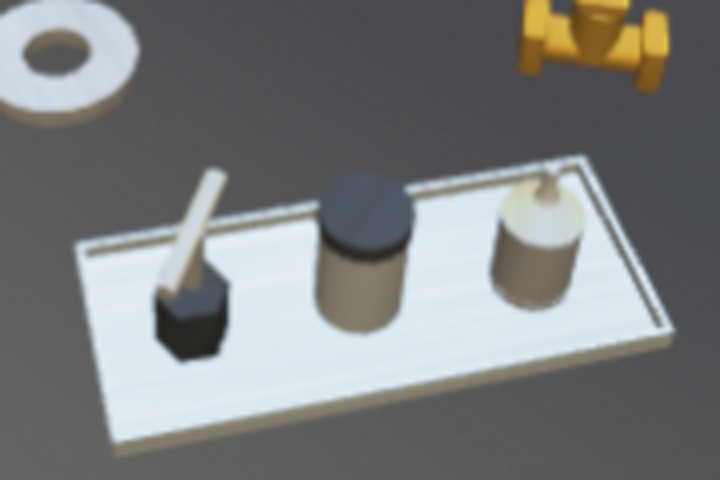

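Run:
```python
from cell import finish_job
print(finish_job())
```

```text
the job is handed in; nothing more can be done
None
```

The tool left in the gear case was the T-handled socket key. I lifted it out by its cross bar with the gripper leaned back under the cover. I then stood it upright in the free end of the tray and eased the cover shut with closed fingers, slowing to about 5–12 mm/s at the end. The job was handed in at about 22 s of the 64 s allowed.

- **Tray:** the last pictures show the key upright beside the tin and the oil can.
- **Cover:** it lies flat on the case rim. At the end the fingertip barely moved (0.4 mm) while the force rose from 8 to about 27 N, so the cover is seated on its stop. I did not measure its angle from the images.
- **Other things on the slate:** everything I could see in the last pictures looked unmoved; in the top view the arm partly hid the flange, the tee and the sight tube. The arm was clear of everything at hand-in.

No check failed. Two of my measurements disagreed slightly. The case's front edge came out about 227 mm long instead of 240. The grip on the bar was about 5 mm off the key's axis, which I allowed for when setting it down.

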